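# Tip the storage box onto its back and slide its lid open

## Robot

A 6-joint arm with a two-finger parallel gripper is mounted at the origin on the work surface. World frame = base frame: x ahead of the robot, y to its left, z up, the work surface at z = 0. Lengths are in m, angles in rad, forces in N, time in s.
With the tool pointing down it reaches from about 0.25 to 0.85 m from the base axis. Payload 12.5 kg.
Tool frame: the origin (TCP) lies midway between the tips of the shut fingers; the grasp point (between the pads) lies 19 mm behind it; z points along the fingers, y is the line along which they close (so a half turn about z gives the same grasp; the last joint's range is limited). The gripper opens to 93 mm and grips with 3 to 60 N. Pads are 15 mm wide; open, the fingers measure 128 mm over their backs; the gripper's body (75 mm by 188 mm) begins 65 mm behind the grasp point.
Start: joints at [1.077, 0.351, 1.652, -0, 1.139, -0.085], TCP at [0.219, 0.505, 0.219] pointing down, gripper open.
Joint ranges: [-2.75, 2.75], [-0.79, 2.1], [0.01, 2.65], [-1.57, 4.71], [0.07, 3.14], [-2.87, 2.87]. Speed limits (rad/s): [2.22, 2.22, 2.79, 3.14, 3.14, 3.14].

## Interface

Orientations are given as a 3x3 rotation matrix whose columns are the frame's x, y, z axes.
In Python, from plant import arm, cams gives the robot as it stands. The module is installed in compiled form; this text tells all that it offers.
- The arm moves only by the tool step_arm, never from a script. Its argument "plan" is a list of rows, each an object of numbers: "hand": the opening, from 0 (shut) to 1 (fully open); "tx", "ty", "tz": the shift along the tool's x, y, z in mm; "turn": the turn about the tool's z in degrees. In form: [{"hand": .., "tx": .., "ty": .., "tz": .., "turn": ..}, ...]. A call has 1 to 12 rows; each row shifts and turns the commanded pose from where the row before left it, along the tool's axes as they then stand; what a row does not reach is not made up. A row lasts 1/12 s, in which the tool goes at most 41.7 mm and 7.16 degrees, less where a joint would pass 70% of its speed; a pose out of reach is approached as far as the arm can. A call is refused whole if a number of a shift passes 41.7 or a number of a turn 7.16, either way. A call with a gripper value outside its range is refused whole. The fingers move at their own pace and stop on an object; "grip_force" is the grip in N (left out, the last holds). Time passes only in rows, so rows that do not move let the fingers close. It gives the time, the measured TCP pose, the force, the opening and the grip force at its end, in the units of the state.
- arm.read_state(): the state, without advancing time (a new reading comes with each control period).
- cams.capture(name): name is "side" or "top" or "wrist"; returns a dict with "img" (400x640x3 uint8, red, green, blue), "fov_y" (degrees; the focal length in pixels is half the picture's height over the tangent of half this angle, whatever the lens; pixels are square), "cx", "cy" (the principal point, pixels), "k1" (the pictures are not rectified: a ray, as slopes to the right and down, at radius r is drawn at 1 + k1 r^2 times it, then the intrinsics apply), "cam_to_world" (4x4, takes a point from camera to world coordinates). Camera axes: x right, y down, z forward; pixel columns grow to the right and rows downward; lengths in m; the calibration is good to about 2 mm. A picture is of the moment at which its call begins. There is no depth.
- arm.hand_in(): hands the job in; it is judged then, once.
The state is a dict: "clock": time; "joint_pos": joint angles; "joint_vel": joint speeds; "joint_efforts": joint torques, N m; "tcp_pos": TCP position; "tcp_rot": TCP orientation; "wrist_force": force on the tool from outside, world axes, zero at the start; "ft_torque": the same for the moment, N m; "finger_gap": finger opening in m; "finger_force": force on a finger pad.
Only numpy, scipy, OpenCV 4.12 (cv2) and the standard library are available. Lean on these libraries where they do the work, as an engineer would, in place of code of your own. Each camera call takes 0.05 s, during which the arm holds its last target. There are 200 camera calls.

## Task

The clear plastic storage box has been left standing on end on the cutting board, where its sliding lid cannot open. Tip it over by pushing high on its lid side so that it lies on its back on the board with the lid on top, then press gently but firmly on the lid's thumb patch and slide the lid until it is fully open. The plastic is thin, so never press hard, and leave the other kitchen things where they are.

Things in the scene. Friction and masses are not known exactly. Their poses are not given: they have to be found in the camera images.
- box: Clear storage box, ungraspable: 124 mm wide (y), 190 tall standing (z), deep x -51 (rail lips) to +48. About 0.5 kg, varies. Origin: centre of foot end. Standing: z up, -x out of the lid, roughly to the robot. Pushed in +x at 140 mm up or more it tips (low, it slides), dropping by itself beyond 27 deg lean. On its back: -x up, box rim 96 mm above the board, z level, from foot to far end.
- lid (a joint): Lid travel, m: 0 shut, 0.115 fully open (end stop). Flat sheet 106 x 182 mm, no handle or edge to hook, between two white rail lips (3 mm above the box rim, 100 mm apart inside); slides along the box's -z, out past the foot end (board blocks it while the box stands). Takes about 4 N, stays put. Press shut fingertips on the thumb patch with 12 to 20 N and drag; with less they may slip. Over 30 N cracks it.
- lid_spot (a point): Point over the centre of the thumb patch, a flat grey ribbed patch flush with the lid, 70 mm wide (box's y), 30 mm long (z), 110 mm from the foot end when the lid is shut. The point is level with the rim of the box's ends; the lid runs in one of several grooves, so its surface lies 0 to 16 mm below the point, not known beforehand: feel for it. Same axes as the box. Moves with the lid.
- board: Teak cutting board, fixed, 440 mm (x) by 660 mm (y), 20 mm thick; origin at the centre of its underside, on the counter.
- plate: Wide aluminium plate, 200 mm across, 22 mm high, on the board; origin at the centre of its underside. Leave alone.
- bowl_a: Blue melamine bowl, 112 mm across, 55 mm high; origin at the centre of its underside. Leave alone.
- bowl_b: Blue melamine bowl, 100 mm across, 50 mm high; origin at the centre of its underside. Leave alone.
- tongs: Stainless tongs lying flat, 180 mm long (x), 50 mm wide, 24 mm high; origin at the middle, underside. Leave alone.
- sauce: Amber bottle, 64 mm across, 170 mm high, on the counter left of the board; origin at the centre of its underside. Leave alone.
- mug: White mug, 80 mm across, 90 mm high, on the counter right of the board; origin at the centre of its underside. Leave alone.
There are look-alikes about, which are no part of the job. There is more than one size of the box; the one meant has the size given above.

How it is judged:
On the way, in this order (a step that is already met when the one before it is completed fails the run):
1. the box lies still on its back on the board, with the lid on top (angle between box's own x axis and vertical above 3.02 rad and linear speed of box below 0.03 m/s), for 0.2 s.
2. the lid is slid fully open (angle between box's own x axis and vertical above 3.02 rad and value of joint lid above 0.105 m), for 0.2 s.
At the end, for the whole second after the job is handed in: The box lies still and flat on its back on the board (within 7 degrees, its foot end over the board), with the lid on top slid open by at least 103 of its 115 mm (angle between box's own x axis and vertical above 3.02 rad and value of joint lid above 0.103 m and linear speed of box below 0.02 m/s and z of box in the frame of board between 0.05 and 0.085 m and x of box in the frame of board between -0.22 and 0.16 m and y of box in the frame of board between -0.3 and 0.3 m); the robot touches nothing.
It fails at once if the plate, a bowl, the tongs, the sauce bottle or the mug is pushed more than 40 mm from its place (distance of any of plate, bowl_a, bowl_b, tongs, sauce, mug from where it was at the start of the episode above 0.04 m).
It fails at once if the robot presses on the storage box or its lid with more than 30 N (the thin plastic would crack) (contact force between any of the fingers, the arm and box above 30 N).
It also fails if it takes over 56 s, if anything falls off the work surface, if the arm or the gripper's body presses on something with over 40 N, if the wrist force passes 120 N, or if a joint passes its speed limit or range.

## Working session

There is one attempt and no reset: what is moved stays moved. The work goes in short steps, Python scripts to look and compute and a tool call to move; the robot and the scene stay as the last step left them, time stands still between calls to the robot, and variables do not carry over. Pictures are saved under pics/ and viewed, at most 10 in all, crops included, and the job is handed in when it is done.

Besides the shell and the picture viewer there is one more tool, called as name([rows], argument=value, ...), one row to a line, values as JSON. step_arm: Moves the arm, as the interface text tells. Its arguments: {"type":"object","properties":{"plan":{"type":"array","items":{"type":"object","properties":{"hand":{"type":"number"},"tx":{"type":"number"},"ty":{"type":"number"},"tz":{"type":"number"},"turn":{"type":"number"}}}},"grip_force":{"type":"number"}},"required":["plan"]}

```bash
mkdir -p pics
cat > h.py <<'E'
import numpy as np, cv2
from plant import arm, cams
def cap(n,f=None):
    c=cams.capture(n)
    if f: cv2.imwrite(f'pics/{f}.png',c['img'][:,:,::-1])
    return c
def ray(c,u,v):
    f=c['img'].shape[0]/2/np.tan(np.radians(c['fov_y'])/2)
    K=np.array([[f,0,c['cx']],[0,f,c['cy']],[0,0,1.]])
    p=cv2.undistortPoints(np.array([[[u,v]]],float),K,np.array([c['k1'],0,0,0.]))[0,0]
    T=np.array(c['cam_to_world']); d=T[:3,:3]@np.array([p[0],p[1],1]); return T[:3,3],d/np.linalg.norm(d)
def plane(c,u,v,z):
    o,d=ray(c,u,v); return o+d*(z-o[2])/d[2]
def tri(r1,r2):
    (a,d),(b,e)=r1,r2
    s=np.linalg.lstsq(np.c_[d,-e],b-a,rcond=None)[0]
    p,q=a+s[0]*d,b+s[1]*e; return (p+q)/2,np.linalg.norm(p-q)
E
python3 - <<'E'
from h import *
a=cap('side','side1');b=cap('top','top1')
im=np.hstack([a['img'],b['img']])
for c in(a,b): print(np.round(c['cam_to_world'],3).tolist(),c['fov_y'],c['k1'],c['cx'],c['cy'])
s=arm.read_state();print(s['tcp_rot'],s['tcp_pos'],s['clock'])
E
```

```text
[[-0.041, -0.886, 0.462, -0.008], [-0.999, 0.033, -0.025, 0.036], [0.007, -0.462, -0.887, 1.005], [0.0, 0.0, 0.0, 1.0]] 55.145542827037964 -0.016197234529419288 329.8475534962223 201.33129169426383
[[-0.003, -0.986, 0.165, 0.264], [-1.0, 0.003, -0.001, -0.001], [0.001, -0.165, -0.986, 1.428], [0.0, 0.0, 0.0, 1.0]] 55.42086523040595 -0.03939407379894315 326.58587955542276 205.88012113988927
[[-9.17588728e-01  3.97530714e-01 -5.07568466e-04]
 [ 3.97531026e-01  9.17588270e-01 -9.22128284e-04]
 [ 9.91645557e-05 -1.04790873e-03 -9.99999446e-01]] [0.21846621 0.50441502 0.21815345] 0.1
```

View pics/side1.png

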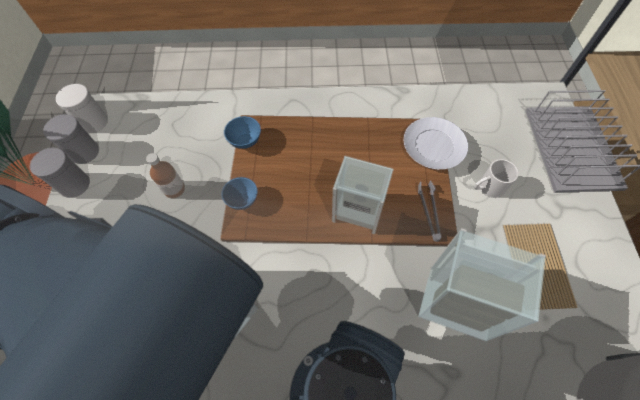

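View pics/top1.png

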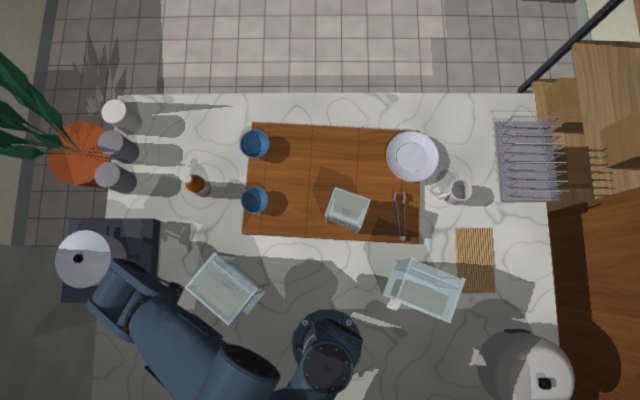

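The side view shows the box standing on the board at about (362,195), with the grey thumb patch at (358,207). In the top view it is at (347,208). The larger look-alikes are off the board. I'll zoom in for the corners.

Run:
```python
import cv2,numpy as np
a=cv2.imread('pics/side1.png')[145:245,320:400];b=cv2.imread('pics/top1.png')[170:245,315:380]
A=cv2.resize(a,None,fx=5,fy=5,interpolation=2);B=cv2.resize(b,None,fx=6,fy=6,interpolation=2)
o=np.zeros((500,790,3),np.uint8);o[:,:400]=A;o[:450,400:790]=B
cv2.imwrite('pics/crop1.png',o)
```

```text
(no output)
```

View pics/crop1.png

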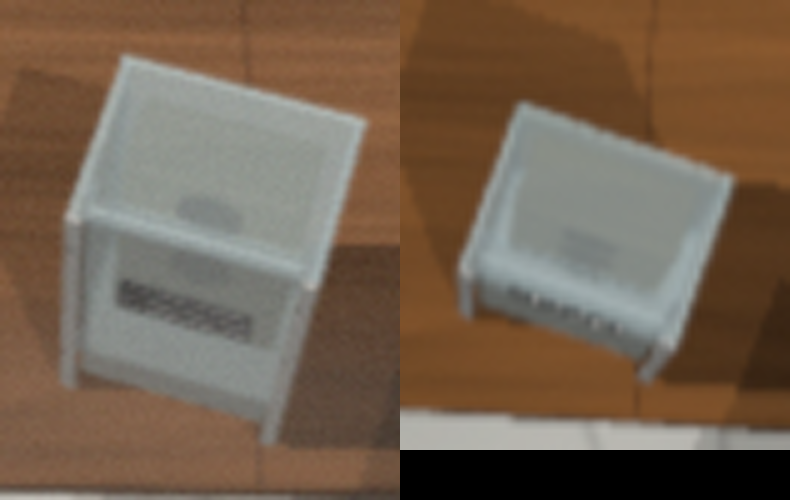

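Run:
```python
from h import *
a=cap('side');b=cap('top')
S=dict(fl=(125,57),fr=(367,122),nl=(72,215),nr=(310,285),bl=(70,383),br=(270,440))
T=dict(fl=(120,103),fr=(333,178),nl=(63,268),nr=(275,345),bl=(67,316),br=(250,378))
P={}
for k in S:
    u,v=S[k];s=((u+.5)/5-.5+320,(v+.5)/5-.5+145)
    x,y=T[k];t=((x+.5)/6-.5+315,(y+.5)/6-.5+170)
    P[k],e=tri(ray(a,*s),ray(b,*t)); h=.21 if k[0]!='b' else .02
    print(k,P[k].round(4),round(e,4),plane(a,*s,h).round(4),plane(b,*t,h).round(4))
w=[(k,np.linalg.norm(P[k[0]]-P[k[1]]).round(4)) for k in[('fl','fr'),('nl','nr'),('fl','nl'),('fr','nr')]];print(w)
for k in[('fr','fl'),('nr','nl')]:
    d=P[k[1]]-P[k[0]];print(np.degrees(np.arctan2(-d[0],d[1])))
# bowl/plate/tongs positions
for n,u,v,z in[('plate',412,156,.04),('bowlA',255,143,.07),('bowlB',255,200,.07),('tongsT',403,240,.03),('tongsT2',398,195,.03),('bc1',250,123,.02),('bc2',243,234,.02),('bc3',417,242,.02)]: print(n,plane(b,u,v,z).round(3))
```

```text
fl [ 0.5299 -0.0283  0.2136] 0.0 [ 0.5323 -0.0286  0.21  ] [ 0.5307 -0.0284  0.21  ]
fr [ 0.4881 -0.1438  0.2129] 0.0012 [ 0.4898 -0.1451  0.21  ] [ 0.4888 -0.1436  0.21  ]
nl [0.4389 0.0026 0.2169] 0.0006 [0.4427 0.002  0.21  ] [0.4399 0.0029 0.21  ]
nr [ 0.3976 -0.1083  0.216 ] 0.0034 [ 0.401  -0.1078  0.21  ] [ 0.3979 -0.1105  0.21  ]
bl [0.4357 0.0008 0.0328] 0.0006 [0.4415 0.     0.02  ] [0.4373 0.0011 0.02  ]
br [ 0.3977 -0.1096  0.0308] 0.0029 [ 0.4025 -0.1097  0.02  ] [ 0.3984 -0.1119  0.02  ]
[(('fl', 'fr'), np.float64(0.1228)), (('nl', 'nr'), np.float64(0.1184)), (('fl', 'nl'), np.float64(0.0961)), (('fr', 'nr'), np.float64(0.0973))]
-19.87276733108356
-20.40904987762626
plate [ 0.686 -0.326  0.04 ]
bowlA [0.729 0.264 0.07 ]
bowlB [0.513 0.258 0.07 ]
tongsT [ 0.37  -0.283  0.03 ]
tongsT2 [ 0.538 -0.27   0.03 ]
bc1 [0.828 0.296 0.02 ]
bc2 [0.394 0.308 0.02 ]
bc3 [ 0.363 -0.336  0.02 ]
```

step_arm([
  {"hand":0,"tz":-40,"turn":-3.3},
  {"hand":0,"tz":-40},
  {"hand":0,"tz":-40},
  {"hand":0,"tz":-40},
  {"hand":0,"tz":-40},
  {"hand":0,"tx":-23,"ty":-32},
  {"hand":0,"tx":-23,"ty":-32},
  {"hand":0,"tx":-23,"ty":-32},
  {"hand":0,"tx":-23,"ty":-32},
  {"hand":0,"tx":-23,"ty":-32},
  {"hand":0,"tx":-23,"ty":-32},
  {"hand":0,"tx":-23,"ty":-32},
])

```text
$.plan[0]: bad value
```

step_arm([
  {"hand":0,"tx":-23,"ty":-32},
  {"hand":0,"tx":-23,"ty":-32},
  {"hand":0,"tx":-23,"ty":-32},
  {"hand":0,"tx":-23,"ty":-32},
  {"hand":0,"tx":-23,"ty":-32},
  {"hand":0},
  {"hand":0},
  {"hand":0},
])

```text
$.plan[0]: bad value
```

```bash
cat > st.py <<'E'
from h import *
import sys
s=arm.read_state();p=np.array(s['tcp_pos']);R=np.array(s['tcp_rot'])
print(s['clock'],p.round(4),R.round(3).tolist(),np.round(s['wrist_force'],2),s['finger_gap'])
if len(sys.argv)>3:
    print('move mm',(R.T@(np.array(sys.argv[1:4],float)-p)*1000).round(1))
E
python3 st.py 0.363 -0.033 0.185
```

```text
0.2 [0.2185 0.5045 0.2183] [[-0.918, 0.398, -0.0], [0.398, 0.918, -0.001], [0.0, -0.001, -1.0]] [ 0.09 -0.24 -0.52] 0.09339046994392843
move mm [-346.3 -435.7   33.6]
```

Every row apparently needs all of its keys.

step_arm([
  {"hand":0,"tx":0,"ty":0,"tz":-40,"turn":-3.3},
  {"hand":0,"tx":0,"ty":0,"tz":-40,"turn":0},
  {"hand":0,"tx":0,"ty":0,"tz":-40,"turn":0},
  {"hand":0,"tx":0,"ty":0,"tz":-40,"turn":0},
  {"hand":0,"tx":0,"ty":0,"tz":-40,"turn":0},
  {"hand":0,"tx":-23,"ty":-32,"tz":0,"turn":0},
  {"hand":0,"tx":-23,"ty":-32,"tz":0,"turn":0},
  {"hand":0,"tx":-23,"ty":-32,"tz":0,"turn":0},
  {"hand":0,"tx":-23,"ty":-32,"tz":0,"turn":0},
  {"hand":0,"tx":-23,"ty":-32,"tz":0,"turn":0},
  {"hand":0,"tx":-23,"ty":-32,"tz":0,"turn":0},
  {"hand":0,"tx":-23,"ty":-32,"tz":0,"turn":0},
])

```text
clock: 1.2
tcp_pos: [0.2925, 0.2372, 0.4186]
tcp_rot: [[-0.939, 0.343, 0.0], [0.343, 0.939, 0.0], [-0.0, 0.0, -1.0]]
wrist_force: [0.7, 1.1, 0.2]
finger_gap: 0.0177
finger_force: 0.0
```

```bash
python3 st.py 0.363 -0.033 0.185
```

```text
1.2 [0.2925 0.2372 0.4186] [[-0.939, 0.343, 0.0], [0.343, 0.939, 0.0], [-0.0, 0.0, -1.0]] [0.66 1.09 0.16] 0.01772876611896208
move mm [-159.  -229.6  233.6]
```

step_arm([
  {"hand":0,"tx":-22.5,"ty":-32.5,"tz":0,"turn":0},
  {"hand":0,"tx":-22.5,"ty":-32.5,"tz":0,"turn":0},
  {"hand":0,"tx":-22.5,"ty":-32.5,"tz":0,"turn":0},
  {"hand":0,"tx":-22.5,"ty":-32.5,"tz":0,"turn":0},
  {"hand":0,"tx":-22.5,"ty":-32.5,"tz":0,"turn":0},
  {"hand":0,"tx":-22.5,"ty":-32.5,"tz":0,"turn":0},
  {"hand":0,"tx":-20,"ty":-30,"tz":0,"turn":0},
  {"hand":0,"tx":0,"ty":0,"tz":40,"turn":0},
  {"hand":0,"tx":0,"ty":0,"tz":40,"turn":0},
  {"hand":0,"tx":0,"ty":0,"tz":40,"turn":0},
  {"hand":0,"tx":0,"ty":0,"tz":40,"turn":0},
  {"hand":0,"tx":0,"ty":0,"tz":30,"turn":0},
])

```text
clock: 2.2
tcp_pos: [0.3596, -0.0255, 0.226]
tcp_rot: [[-0.939, 0.344, -0.002], [0.344, 0.939, 0.0], [0.002, -0.0, -1.0]]
wrist_force: [0.8, 1.2, -0.7]
finger_gap: 0.0003
finger_force: 0.0
```

```bash
python3 st.py 0.363 -0.033 0.185
```

```text
2.2 [ 0.3596 -0.0255  0.226 ] [[-0.939, 0.344, -0.002], [0.344, 0.939, 0.0], [0.002, -0.0, -1.0]] [ 0.8   1.22 -0.69] 0.00031587067592943926
move mm [-5.9 -5.9 41. ]
```

step_arm([
  {"hand":0,"tx":-4,"ty":-6,"tz":20,"turn":0},
  {"hand":0,"tx":0,"ty":0,"tz":18,"turn":0},
  {"hand":0,"tx":0,"ty":0,"tz":0,"turn":0},
  {"hand":0,"tx":-15,"ty":0,"tz":0,"turn":0},
  {"hand":0,"tx":-15,"ty":0,"tz":0,"turn":0},
  {"hand":0,"tx":-6,"ty":0,"tz":0,"turn":0},
  {"hand":0,"tx":-4,"ty":0,"tz":0,"turn":0},
  {"hand":0,"tx":-4,"ty":0,"tz":0,"turn":0},
  {"hand":0,"tx":-4,"ty":0,"tz":0,"turn":0},
  {"hand":0,"tx":-4,"ty":0,"tz":0,"turn":0},
  {"hand":0,"tx":-4,"ty":0,"tz":0,"turn":0},
  {"hand":0,"tx":-4,"ty":0,"tz":0,"turn":0},
])

```text
clock: 3.2
tcp_pos: [0.4189, -0.0533, 0.1907]
tcp_rot: [[-0.939, 0.344, -0.0], [0.344, 0.939, 0.0], [0.0, -0.0, -1.0]]
wrist_force: [-1.5, 1.0, 1.7]
finger_gap: 0.0004
finger_force: 0.8
```

step_arm([
  {"hand":0,"tx":-4,"ty":0,"tz":0,"turn":0},
  {"hand":0,"tx":-4,"ty":0,"tz":0,"turn":0},
  {"hand":0,"tx":-4,"ty":0,"tz":0,"turn":0},
  {"hand":0,"tx":-4,"ty":0,"tz":0,"turn":0},
  {"hand":0,"tx":-4,"ty":0,"tz":0,"turn":0},
])

```text
clock: 3.62
tcp_pos: [0.4381, -0.0603, 0.1906]
tcp_rot: [[-0.939, 0.344, -0.0], [0.344, 0.939, -0.0], [0.0, -0.0, -1.0]]
wrist_force: [-1.5, -0.0, 0.6]
finger_gap: 0.0003
finger_force: 0.5
```

```bash
python3 - <<'E'
from h import *
a=cap('side')['img'][120:260,280:440,::-1];b=cap('top')['img'][150:250,280:420,::-1]
o=np.zeros((400,800,3),np.uint8);o[:350,:400]=cv2.resize(a,(400,350));o[:286,400:]=cv2.resize(b,(400,286));cv2.imwrite('pics/c2.png',o)
E
python3 st.py
```

```text
3.7167 [ 0.4382 -0.0604  0.1906] [[-0.939, 0.344, 0.0], [0.344, 0.939, -0.0], [-0.0, -0.0, -1.0]] [-1.61  0.07 -0.67] 0.000447136048999148
```

View pics/c2.png

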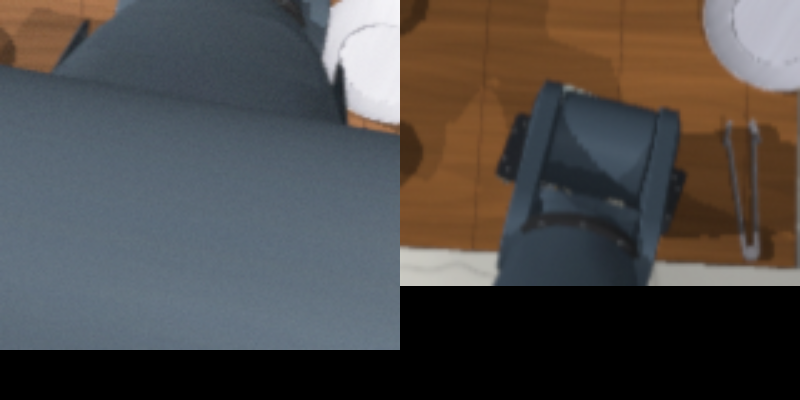

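The arm hides the box in both views, but the steady push of about 1.5 N is what tipping should take. I'll keep pushing.

step_arm([
  {"hand":0,"tx":-5,"ty":0,"tz":0,"turn":0},
  {"hand":0,"tx":-5,"ty":0,"tz":0,"turn":0},
  {"hand":0,"tx":-5,"ty":0,"tz":0,"turn":0},
  {"hand":0,"tx":-5,"ty":0,"tz":0,"turn":0},
  {"hand":0,"tx":-5,"ty":0,"tz":0,"turn":0},
  {"hand":0,"tx":-5,"ty":0,"tz":0,"turn":0},
])

```text
clock: 4.22
tcp_pos: [0.4664, -0.0707, 0.1906]
tcp_rot: [[-0.939, 0.344, 0.0], [0.344, 0.939, -0.0], [-0.0, 0.0, -1.0]]
wrist_force: [-0.1, -0.6, 1.4]
finger_gap: 0.0005
finger_force: 0.3
```

```bash
python3 - <<'E'
from h import *
c=cap('wrist','w1');print(np.round(c['cam_to_world'],3).tolist())
E
python3 st.py
```

```text
[[0.344, 0.908, 0.241, 0.4], [0.939, -0.332, -0.088, -0.045], [0.001, 0.257, -0.967, 0.357], [0.0, 0.0, 0.0, 1.0]]
4.2667 [ 0.4671 -0.071   0.1907] [[-0.939, 0.344, 0.001], [0.344, 0.939, -0.0], [-0.001, 0.0, -1.0]] [-0.03 -0.43 -0.35] 0.0007545708157409292
```

View pics/w1.png

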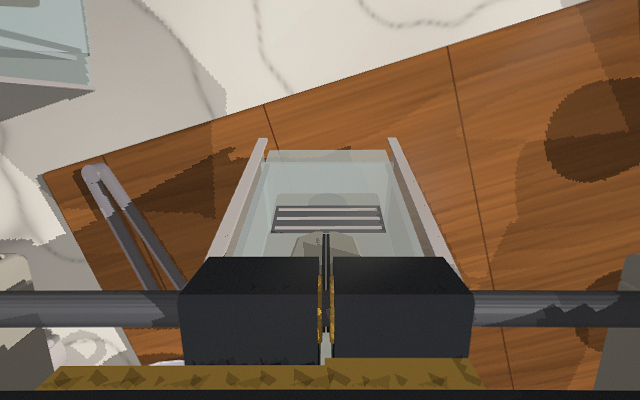

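The wrist view shows the lid leaning away, straight and centred, with the patch at (328,218) and the foot end at row 155. The box is tipping well, so I'll push past the balance point.

step_arm([
  {"hand":0,"tx":-5,"ty":0,"tz":0,"turn":0},
  {"hand":0,"tx":-5,"ty":0,"tz":0,"turn":0},
  {"hand":0,"tx":-5,"ty":0,"tz":0,"turn":0},
  {"hand":0,"tx":-5,"ty":0,"tz":0,"turn":0},
  {"hand":0,"tx":-5,"ty":0,"tz":0,"turn":0},
  {"hand":0,"tx":-5,"ty":0,"tz":0,"turn":0},
  {"hand":0,"tx":-5,"ty":0,"tz":0,"turn":0},
  {"hand":0,"tx":0,"ty":0,"tz":0,"turn":0},
  {"hand":0,"tx":0,"ty":0,"tz":0,"turn":0},
  {"hand":0,"tx":0,"ty":0,"tz":0,"turn":0},
  {"hand":0,"tx":0,"ty":0,"tz":0,"turn":0},
  {"hand":0,"tx":0,"ty":0,"tz":0,"turn":0},
])

```text
clock: 5.27
tcp_pos: [0.4985, -0.0825, 0.1907]
tcp_rot: [[-0.939, 0.344, -0.0], [0.344, 0.939, -0.0], [0.0, -0.0, -1.0]]
wrist_force: [-0.3, 0.2, -0.3]
finger_gap: 0.0001
finger_force: 0.0
```

```bash
python3 - <<'E'
from h import *
c=cap('wrist','w2')
E
python3 st.py
```

```text
5.3167 [ 0.4986 -0.0825  0.1907] [[-0.939, 0.344, 0.0], [0.344, 0.939, -0.0], [-0.0, -0.0, -1.0]] [-0.04  0.09 -0.4 ] 0.0008478147835901108
```

View pics/w2.png

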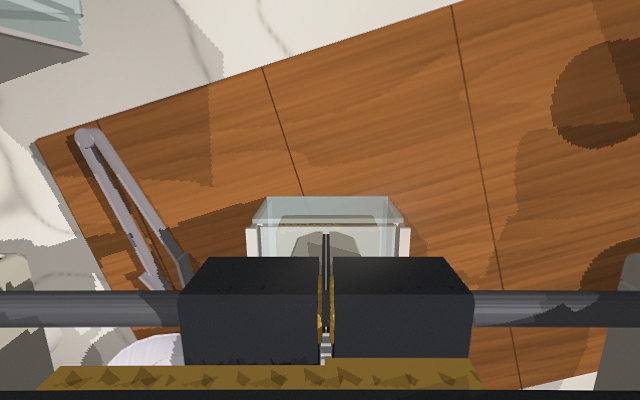

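The box has fallen onto its back with its foot end toward me. The rail ends are at about (253,228) and (404,228). I'll move up and forward to measure the patch.

step_arm([
  {"hand":0,"tx":0,"ty":0,"tz":-30,"turn":0},
  {"hand":0,"tx":-20,"ty":0,"tz":-30,"turn":0},
  {"hand":0,"tx":-30,"ty":0,"tz":-10,"turn":0},
  {"hand":0,"tx":-30,"ty":0,"tz":0,"turn":0},
  {"hand":0,"tx":-30,"ty":0,"tz":0,"turn":0},
  {"hand":0,"tx":-30,"ty":0,"tz":0,"turn":0},
  {"hand":0,"tx":-10,"ty":0,"tz":0,"turn":0},
  {"hand":0,"tx":0,"ty":0,"tz":0,"turn":0},
  {"hand":0,"tx":0,"ty":0,"tz":0,"turn":0},
  {"hand":0,"tx":0,"ty":0,"tz":0,"turn":0},
])

```text
clock: 6.15
tcp_pos: [0.6387, -0.1337, 0.2606]
tcp_rot: [[-0.939, 0.344, -0.001], [0.344, 0.939, 0.0], [0.001, -0.0, -1.0]]
wrist_force: [0.1, -0.1, 0.2]
finger_gap: 0.0007
finger_force: 0.0
```

```bash
python3 - <<'E'
from h import *
c=cap('wrist','w3')
E
python3 st.py
```

```text
6.2 [ 0.6388 -0.1338  0.2609] [[-0.939, 0.344, -0.0], [0.344, 0.939, 0.0], [0.0, 0.0, -1.0]] [-1.11  0.34  0.27] 0.0002484879898859729
```

View pics/w3.png

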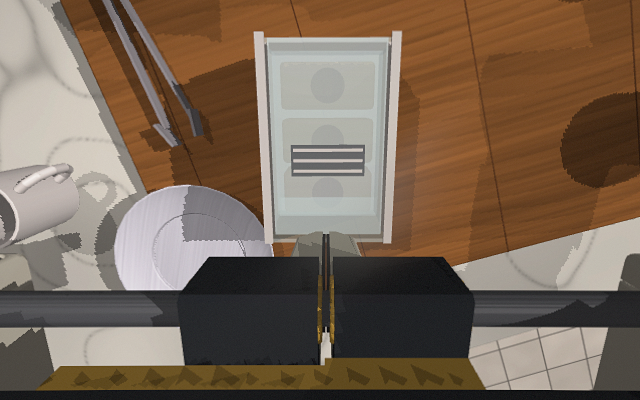

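```bash
python3 - <<'E'
from h import *
c=cap('wrist');c2=dict(c);T=np.array(c['cam_to_world']);T2=T.copy()
T2[:3,3]+=np.array([0.4986,-0.0825,0.1907])-np.array([0.6388,-0.1338,0.2609]);c2['cam_to_world']=T2
for a,b in[((254,31),(247,228)),((402,31),(410,228))]:
    p,e=tri(ray(c,*a),ray(c2,*b));print('foot lip',p.round(4),e.round(4),plane(c,*a,.119).round(4))
for uv in[(265,243),(393,243)]:print('far lip',plane(c,*uv,.119).round(4))
for z in(.116,.108,.1):
    q=np.array([plane(c,*uv,z) for uv in[(290.5,144.5),(364.5,144.5),(290.5,176.5),(364.5,176.5)]])
    print(z,q.mean(0).round(4),'w',np.linalg.norm(q[0]-q[1]).round(4),'l',np.linalg.norm(q[0]-q[2]).round(4))
E
python3 st.py .614 -.124 .14
```

```text
foot lip [ 0.4932 -0.142   0.1185] 0.0009 [ 0.4931 -0.1424  0.119 ]
foot lip [ 0.5355 -0.0264  0.1186] 0.0006 [ 0.5356 -0.0262  0.119 ]
far lip [ 0.6717 -0.2073  0.119 ]
far lip [ 0.7149 -0.0893  0.119 ]
0.116 [ 0.6169 -0.122   0.116 ] w 0.0679 l 0.0299
0.108 [ 0.618  -0.1224  0.108 ] w 0.0697 l 0.0307
0.1 [ 0.6192 -0.1227  0.1   ] w 0.0714 l 0.0314
6.25 [ 0.6388 -0.1338  0.2611] [[-0.939, 0.344, 0.0], [0.344, 0.939, -0.0], [-0.0, 0.0, -1.0]] [-0.75 -0.99  0.38] 0.0004863535005087146
move mm [ 26.7   0.6 121.1]
```

Patch centre is (0.618,-0.122), with the surface at about z = 0.108 judging by its 70 mm width. The lip height of 0.1186 agrees with the text. I'll go above it.

step_arm([
  {"hand":0,"tx":12,"ty":2,"tz":20,"turn":0},
  {"hand":0,"tx":12,"ty":1.5,"tz":30,"turn":0},
  {"hand":0,"tx":0,"ty":0,"tz":30,"turn":0},
  {"hand":0,"tx":0,"ty":0,"tz":25,"turn":0},
  {"hand":0,"tx":0,"ty":0,"tz":20,"turn":0},
  {"hand":0,"tx":0,"ty":0,"tz":10,"turn":0},
  {"hand":0,"tx":0,"ty":0,"tz":3,"turn":0},
  {"hand":0,"tx":0,"ty":0,"tz":0,"turn":0},
  {"hand":0,"tx":0,"ty":0,"tz":0,"turn":0},
])

```text
clock: 7.0
tcp_pos: [0.6188, -0.1227, 0.124]
tcp_rot: [[-0.939, 0.344, 0.002], [0.344, 0.939, -0.001], [-0.002, 0.0, -1.0]]
wrist_force: [0.1, 0.0, 0.2]
finger_gap: 0.0003
finger_force: 0.0
```

step_arm([
  {"hand":0,"tx":0,"ty":0,"tz":1,"turn":0},
  {"hand":0,"tx":0,"ty":0,"tz":1,"turn":0},
  {"hand":0,"tx":0,"ty":0,"tz":1,"turn":0},
  {"hand":0,"tx":0,"ty":0,"tz":1,"turn":0},
  {"hand":0,"tx":0,"ty":0,"tz":1,"turn":0},
])

```text
clock: 7.42
tcp_pos: [0.6183, -0.1226, 0.1177]
tcp_rot: [[-0.939, 0.344, 0.0], [0.344, 0.939, -0.0], [-0.0, 0.0, -1.0]]
wrist_force: [-0.3, -0.0, -0.6]
finger_gap: 0.0006
finger_force: 0.0
```

```bash
python3 st.py .6178 -.1223 .11
```

```text
7.4167 [ 0.6183 -0.1226  0.1177] [[-0.939, 0.344, 0.0], [0.344, 0.939, -0.0], [-0.0, 0.0, -1.0]] [-0.29 -0.01 -0.56] 0.000648956735583613
move mm [0.5 0.1 7.7]
```

step_arm([
  {"hand":0,"tx":0,"ty":0,"tz":1,"turn":0},
  {"hand":0,"tx":0,"ty":0,"tz":1,"turn":0},
  {"hand":0,"tx":0,"ty":0,"tz":1,"turn":0},
  {"hand":0,"tx":0,"ty":0,"tz":1,"turn":0},
])

```text
clock: 7.75
tcp_pos: [0.6182, -0.1226, 0.1135]
tcp_rot: [[-0.939, 0.344, -0.0], [0.344, 0.939, -0.0], [0.0, -0.0, -1.0]]
wrist_force: [0.7, -1.8, 0.5]
finger_gap: 0.0003
finger_force: 0.0
```

step_arm([
  {"hand":0,"tx":0,"ty":0,"tz":1,"turn":0},
  {"hand":0,"tx":0,"ty":0,"tz":1,"turn":0},
])

```text
clock: 7.92
tcp_pos: [0.6182, -0.1226, 0.1115]
tcp_rot: [[-0.939, 0.344, -0.0], [0.344, 0.939, -0.0], [0.0, -0.0, -1.0]]
wrist_force: [-0.1, 0.3, 0.6]
finger_gap: 0.0007
finger_force: 0.0
```

step_arm([
  {"hand":0,"tx":0,"ty":0,"tz":1,"turn":0},
  {"hand":0,"tx":0,"ty":0,"tz":1,"turn":0},
])

```text
clock: 8.08
tcp_pos: [0.6182, -0.1226, 0.1095]
tcp_rot: [[-0.939, 0.344, -0.0], [0.344, 0.939, -0.0], [0.0, -0.0, -1.0]]
wrist_force: [0.8, 0.4, -0.5]
finger_gap: 0.0003
finger_force: 0.0
```

step_arm([
  {"hand":0,"tx":0,"ty":0,"tz":1,"turn":0},
])

```text
clock: 8.17
tcp_pos: [0.6182, -0.1226, 0.1085]
tcp_rot: [[-0.939, 0.344, 0.0], [0.344, 0.939, 0.0], [-0.0, 0.0, -1.0]]
wrist_force: [0.2, 0.7, 0.7]
finger_gap: 0.0009
finger_force: 0.0
```

step_arm([
  {"hand":0,"tx":0,"ty":0,"tz":1,"turn":0},
])

```text
clock: 8.25
tcp_pos: [0.6184, -0.1226, 0.1081]
tcp_rot: [[-0.939, 0.344, 0.0], [0.344, 0.939, -0.0], [-0.0, 0.0, -1.0]]
wrist_force: [-3.5, 1.7, 12.7]
finger_gap: 0.0009
finger_force: 6.3
```

step_arm([
  {"hand":0,"tx":0,"ty":0,"tz":1,"turn":0},
])

```text
clock: 8.33
tcp_pos: [0.6185, -0.1226, 0.1079]
tcp_rot: [[-0.939, 0.344, 0.001], [0.344, 0.939, -0.0], [-0.001, -0.0, -1.0]]
wrist_force: [-6.5, 1.3, 19.1]
finger_gap: 0.0002
finger_force: 9.6
```

step_arm([
  {"hand":0,"tx":0,"ty":0,"tz":0.5,"turn":0},
])

```text
clock: 8.42
tcp_pos: [0.6185, -0.1226, 0.1079]
tcp_rot: [[-0.939, 0.344, 0.001], [0.344, 0.939, -0.0], [-0.001, -0.0, -1.0]]
wrist_force: [-7.9, 0.6, 19.3]
finger_gap: 0.0003
finger_force: 9.7
```

Contact at z = 0.108, pressing with about 19 N. I'll ease off slightly and start dragging toward the foot (+tx).

step_arm([
  {"hand":0,"tx":1,"ty":0,"tz":-0.3,"turn":0},
  {"hand":0,"tx":2,"ty":0,"tz":0,"turn":0},
])

```text
clock: 8.58
tcp_pos: [0.6171, -0.1222, 0.1083]
tcp_rot: [[-0.939, 0.344, 0.005], [0.344, 0.939, -0.002], [-0.005, 0.0, -1.0]]
wrist_force: [3.6, -2.7, 7.9]
finger_gap: 0.0004
finger_force: 4.3
```

step_arm([
  {"hand":0,"tx":2,"ty":0,"tz":0,"turn":0},
  {"hand":0,"tx":2,"ty":0,"tz":0,"turn":0},
])

```text
clock: 8.75
tcp_pos: [0.6135, -0.1209, 0.1083]
tcp_rot: [[-0.939, 0.344, 0.005], [0.344, 0.939, -0.002], [-0.006, 0.0, -1.0]]
wrist_force: [3.1, -0.9, 8.9]
finger_gap: 0.0004
finger_force: 4.3
```

step_arm([
  {"hand":0,"tx":0.5,"ty":0,"tz":0.5,"turn":0},
])

```text
clock: 8.83
tcp_pos: [0.6132, -0.1207, 0.1081]
tcp_rot: [[-0.939, 0.344, 0.006], [0.344, 0.939, -0.002], [-0.006, 0.0, -1.0]]
wrist_force: [2.7, -1.7, 14.0]
finger_gap: 0.0003
finger_force: 7.0
```

step_arm([
  {"hand":0,"tx":2,"ty":0,"tz":0.2,"turn":0},
])

```text
clock: 8.92
tcp_pos: [0.6117, -0.1202, 0.1081]
tcp_rot: [[-0.939, 0.344, 0.007], [0.344, 0.939, -0.002], [-0.007, 0.0, -1.0]]
wrist_force: [3.8, -2.4, 13.1]
finger_gap: 0.0006
finger_force: 6.6
```

step_arm([
  {"hand":0,"tx":3,"ty":0,"tz":0.2,"turn":0},
  {"hand":0,"tx":3,"ty":0,"tz":0,"turn":0},
  {"hand":0,"tx":3,"ty":0,"tz":0,"turn":0},
])

```text
clock: 9.17
tcp_pos: [0.6033, -0.1171, 0.1081]
tcp_rot: [[-0.939, 0.344, 0.007], [0.344, 0.939, -0.002], [-0.007, 0.0, -1.0]]
wrist_force: [4.5, -2.4, 13.2]
finger_gap: 0.0005
finger_force: 6.8
```

step_arm([
  {"hand":0,"tx":4,"ty":0,"tz":0,"turn":0},
  {"hand":0,"tx":4,"ty":0,"tz":0,"turn":0},
  {"hand":0,"tx":4,"ty":0,"tz":0,"turn":0},
])

```text
clock: 9.42
tcp_pos: [0.592, -0.113, 0.1081]
tcp_rot: [[-0.939, 0.344, 0.007], [0.344, 0.939, -0.002], [-0.007, 0.0, -1.0]]
wrist_force: [4.3, -3.2, 14.8]
finger_gap: 0.0008
finger_force: 7.0
```

```bash
python3 - <<'E'
from h import *
c=cap('wrist');a=c['img'][:,160:480,::-1];cv2.imwrite('pics/w4.png',a[:280])
E
python3 st.py .6182 -.1226 .108
```

```text
9.4667 [ 0.5914 -0.1128  0.1081] [[-0.939, 0.344, 0.006], [0.344, 0.939, -0.002], [-0.007, 0.0, -1.0]] [ 2.17 -2.04 14.28] 0.0003787957525487836
move mm [-28.5  -0.    0.3]
```

View pics/w4.png

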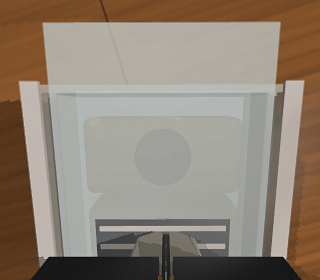

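The lid is riding with the fingers: its edge is at row 22, past the foot end at row 85. I'll keep dragging.

step_arm([
  {"hand":0,"tx":4,"ty":0,"tz":0,"turn":0},
  {"hand":0,"tx":4,"ty":0,"tz":0,"turn":0},
  {"hand":0,"tx":4,"ty":0,"tz":0,"turn":0},
  {"hand":0,"tx":4,"ty":0,"tz":0,"turn":0},
  {"hand":0,"tx":4,"ty":0,"tz":0,"turn":0},
  {"hand":0,"tx":4,"ty":0,"tz":0,"turn":0},
])

```text
clock: 9.97
tcp_pos: [0.5695, -0.1048, 0.1081]
tcp_rot: [[-0.939, 0.344, 0.007], [0.344, 0.939, -0.002], [-0.008, 0.0, -1.0]]
wrist_force: [3.4, -2.8, 15.5]
finger_gap: 0.0007
finger_force: 7.3
```

step_arm([
  {"hand":0,"tx":4,"ty":0,"tz":0,"turn":0},
  {"hand":0,"tx":4,"ty":0,"tz":0,"turn":0},
  {"hand":0,"tx":4,"ty":0,"tz":0,"turn":0},
  {"hand":0,"tx":4,"ty":0,"tz":0,"turn":0},
  {"hand":0,"tx":4,"ty":0,"tz":0,"turn":0},
  {"hand":0,"tx":4,"ty":0,"tz":0,"turn":0},
])

```text
clock: 10.47
tcp_pos: [0.5471, -0.0966, 0.108]
tcp_rot: [[-0.939, 0.344, 0.007], [0.344, 0.939, -0.003], [-0.008, 0.0, -1.0]]
wrist_force: [4.0, -3.1, 15.9]
finger_gap: 0.0002
finger_force: 7.7
```

```bash
python3 st.py .6182 -.1226 .108
```

```text
10.4667 [ 0.5471 -0.0966  0.108 ] [[-0.939, 0.344, 0.007], [0.344, 0.939, -0.003], [-0.008, 0.0, -1.0]] [ 3.97 -3.11 15.89] 0.00019275442001806677
move mm [-75.7   0.1   0.6]
```

step_arm([
  {"hand":0,"tx":4,"ty":0,"tz":0,"turn":0},
  {"hand":0,"tx":4,"ty":0,"tz":0,"turn":0},
  {"hand":0,"tx":4,"ty":0,"tz":0,"turn":0},
  {"hand":0,"tx":4,"ty":0,"tz":0,"turn":0},
  {"hand":0,"tx":4,"ty":0,"tz":0,"turn":0},
  {"hand":0,"tx":4,"ty":0,"tz":0,"turn":0},
])

```text
clock: 10.97
tcp_pos: [0.5246, -0.0885, 0.108]
tcp_rot: [[-0.939, 0.344, 0.007], [0.344, 0.939, -0.003], [-0.008, 0.0, -1.0]]
wrist_force: [3.1, -4.8, 15.5]
finger_gap: 0.0003
finger_force: 8.2
```

step_arm([
  {"hand":0,"tx":3,"ty":0,"tz":0,"turn":0},
  {"hand":0,"tx":3,"ty":0,"tz":0,"turn":0},
  {"hand":0,"tx":3,"ty":0,"tz":0,"turn":0},
  {"hand":0,"tx":2,"ty":0,"tz":0,"turn":0},
])

```text
clock: 11.3
tcp_pos: [0.5142, -0.0847, 0.108]
tcp_rot: [[-0.939, 0.344, 0.007], [0.344, 0.939, -0.003], [-0.008, -0.0, -1.0]]
wrist_force: [2.2, -4.7, 16.9]
finger_gap: 0.0007
finger_force: 8.2
```

```bash
python3 - <<'E'
from h import *
c=cap('wrist');a=c['img'][:,160:480,::-1];cv2.imwrite('pics/w5.png',a[:280])
E
python3 st.py .6182 -.1226 .108
```

```text
11.35 [ 0.514  -0.0846  0.1079] [[-0.939, 0.344, 0.007], [0.344, 0.939, -0.003], [-0.007, -0.0, -1.0]] [ 3.42 -5.09 16.7 ] 0.0005412441852803967
move mm [-1.11e+02  1.00e-01  7.00e-01]
```

View pics/w5.png

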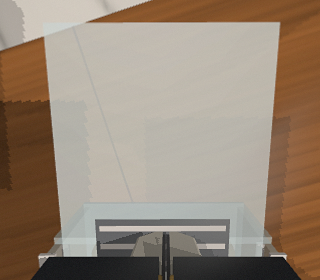

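The lid edge is still at row 22 relative to the fingers, so there's no slip and the travel is about 111 mm. I'll nudge it to the stop, hold, and lift off.

step_arm([
  {"hand":0,"tx":1.5,"ty":0,"tz":0,"turn":0},
  {"hand":0,"tx":1.5,"ty":0,"tz":0,"turn":0},
  {"hand":0,"tx":0,"ty":0,"tz":0,"turn":0},
  {"hand":0,"tx":0,"ty":0,"tz":0,"turn":0},
  {"hand":0,"tx":0,"ty":0,"tz":0,"turn":0},
])

```text
clock: 11.77
tcp_pos: [0.5116, -0.0837, 0.108]
tcp_rot: [[-0.939, 0.344, 0.007], [0.344, 0.939, -0.003], [-0.008, -0.0, -1.0]]
wrist_force: [1.6, -3.7, 16.5]
finger_gap: 0.0007
finger_force: 8.4
```

step_arm([
  {"hand":0,"tx":0,"ty":0,"tz":-3,"turn":0},
  {"hand":0,"tx":0,"ty":0,"tz":-10,"turn":0},
  {"hand":0,"tx":0,"ty":0,"tz":-30,"turn":0},
  {"hand":0,"tx":0,"ty":0,"tz":-40,"turn":0},
  {"hand":0,"tx":0,"ty":0,"tz":-40,"turn":0},
  {"hand":0,"tx":0,"ty":0,"tz":0,"turn":0},
  {"hand":0,"tx":0,"ty":0,"tz":0,"turn":0},
  {"hand":0,"tx":0,"ty":0,"tz":0,"turn":0},
  {"hand":0,"tx":0,"ty":0,"tz":0,"turn":0},
])

```text
clock: 12.52
tcp_pos: [0.508, -0.0823, 0.2273]
tcp_rot: [[-0.939, 0.344, -0.002], [0.344, 0.939, 0.001], [0.002, -0.0, -1.0]]
wrist_force: [0.8, -0.4, -1.1]
finger_gap: 0.0005
finger_force: 0.0
```

```bash
python3 - <<'E'
from h import *
c=cap('wrist','w6')
E
python3 st.py
```

```text
12.5667 [ 0.5081 -0.0823  0.2272] [[-0.939, 0.344, -0.003], [0.344, 0.939, 0.001], [0.003, -0.0, -1.0]] [-0.28 -0.81  0.41] 0.00028655198705015696
```

View pics/w6.png

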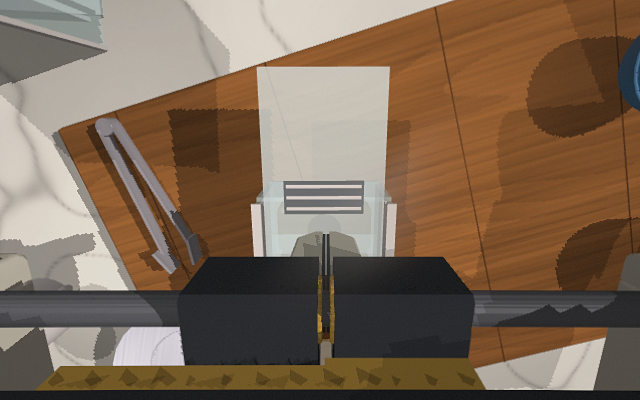

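Run:
```python
from h import *
c=cap('wrist')
n=np.array([.939,-.343]);p0=np.array([.6178,-.1223])
p=plane(c,324,197,.108);e=(plane(c,257,67,.108)+plane(c,390,67,.108))/2
l=(plane(c,251,205,.119)+plane(c,396,205,.119))/2
print(p,l,'patch travel',(p0-p[:2])@n,'lid edge past lips',(l-e)[:2]@n,'patch from foot',(p-l)[:2]@n)
```

```text
[ 0.51131068 -0.08320287  0.108     ] [ 0.51509889 -0.08499264  0.119     ] patch travel 0.11340378757480599 lid edge past lips 0.11092897234670544 patch from foot -0.004171021064359298
```

The lid is open by about 114 mm by both measures, and the box hasn't moved. Handing in.

```bash
python3 -c "
from plant import arm
print(arm.hand_in())"
```

```text
the job is handed in; nothing more can be done
None
```

The box lies on its back on the board with the lid slid open about 114 of 115 mm; the robot is clear, I moved none of the other kitchen things, and the job is handed in (no verdict was returned).

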